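# Wedge the glue-up snug with the plastic shim and hold it

## Task

A small wooden box has just been glued up in the gluing jig and needs light clamping pressure. Slide the orange plastic shim up out of the slotted rack (not a beech one: glue would stick to it), slide it thin end down into the middle of the narrow gap between the jig's cork-backed pressure board and its fixed stop bar, and press it down gently until it drags snugly against both and the pressure board has just begun to give, without ramming it in. Finish while still holding the shim upright at that depth, and leave the beech shims in the rack and everything else on the table where it is.

Things in the scene. Friction and masses are not known exactly. Their poses are not given: they have to be found in the camera images.
- orange_shim_mid (a point): Centre of the orange plastic shim: flat blade 40 mm wide (its y), 140 mm long (its z, up, thin end down), tapering evenly on both faces from 4 mm thick at the lower end to 14.5 mm at the top (along its x); about 60 g, dark lines every 10 mm. 70 mm above the thin end. It stands in a rack slot, upper 80 mm free: take it by its narrow edges (40 mm apart) or its faces.
- orange_toe (a point): Middle of the thin lower end of the orange shim (4 mm thick, 40 mm wide); same axes.
- beech_shim_a_mid (a point): Centre of one of two pale beech-wood shims of the same shape as the orange one, in the rack's other slots; to be left there.
- beech_shim_b_mid (a point): Centre of the second beech shim.
- rack: Brown wooden shim rack fixed to the table, 170 x 76 mm, 68 tall; origin at the middle of its underside, z up. Three tapered slots at x = -45, 0 and 45 mm, each 42 mm long along its y axis and 60 mm deep (slot floor 8 mm above the table). Which slot holds which shim varies.
- jig: Gluing jig fixed to the table: plywood base 270 (x) x 200 (y) x 18 mm; from its -x end towards +x: fence, glued box (110 mm long, 80 tall), pressure board, gap, stop bar. Origin at the middle of the base's underside, z up; the gap runs along the jig's y axis and opens upward.
- board_edge (a point): On the white pressure board (170 mm wide along the jig's y, 18 thick, top 118 mm above the table): middle of its face to the gap, 10 mm below its top edge (108 mm above the table). Above this point the face is bevelled back by 6 mm over 10 mm as a lead-in; below it is vertical down to the base board, 90 mm deeper.
- stop_edge (a point): On the white fixed stop bar, the same point of its working face: 170 mm wide, bevelled the same way, facing the pressure board. The gap is the distance along the jig's x axis between board_edge and stop_edge: 5.5 to 7 mm, differing from start to start, parallel-sided.
- pressure_board (a joint): How far the pressure board has been pushed back against its cork (m): 0 at rest, at most 0.007. The cork is springy: about 2 N starts it moving, then 2 N more per mm. About 2 mm is ideal, 0.5 to 4 mm is snug, beyond 5 mm glue is squeezed out. Pressed down slowly, the shim drags with about 4 N at 0.5 mm, 7 N at 2 mm and 12 N at 4 mm; 1 mm more give takes 13 mm more depth.
- glue_bottle: White closed glue bottle with red cap, 58 mm across, 150 mm tall, standing; origin at the middle of its underside. Leave alone.
- tape_roll: Roll of cream masking tape lying flat, 100 mm across, 24 mm tall; origin at the middle of its underside. Leave alone.
- varnish_jar: Small amber jar, 44 mm across, 70 mm tall; origin at the middle of its underside. Leave alone.
- flat_brush: Brush with a red handle lying flat, 190 mm long along its x axis; origin below its middle. Leave alone.
- paint_tub: White plastic tub with lid and blue band, 92 x 128 x 63 mm; origin at the middle of its underside. Leave alone.
- trinket_box: Eight-sided small wooden box with lid, 94 mm across, 60 mm tall; origin at the middle of its underside. Leave alone.
Things that resemble listed ones, but are neither listed nor needed, are in the scene too. Leave any purple or turquoise look-alike of the rack alone.

How it is judged:
By the outcome, as a careful person would: the job done as asked, in the order asked, and still so for the second after the job is handed in, while the arm keeps its last pose, push and grip.
It also fails if it takes over 54 s, if anything falls off the work surface, if the arm or the gripper's body presses on something with over 40 N, if the wrist force passes 120 N, or if a joint passes its speed limit or range.

## Robot

A 7-joint arm with a two-finger parallel gripper is mounted at the origin on the work surface. World frame = base frame: x ahead of the robot, y to its left, z up, the work surface at z = 0. Lengths are in mm, angles in rad, forces in N, time in s.
With the tool pointing down it reaches from about 400 to 875 mm from the base axis. Payload 19.3 kg.
Tool frame: the origin (TCP) lies at the very end of the fingers, on their centre line; the grasp point (between the pads) lies 19 mm behind it (grip_point_offset is the z of the grasp point in the tool frame, in mm); z points along the fingers, x is the direction in which the jaws open and shut, and the axes are right-handed (so a half turn about z gives the same grasp; the last joint's range is limited). The gripper opens to 85 mm and grips with 20 to 120 N. Pads are 22 mm wide; open, the fingers measure 114 mm over their backs; the gripper's body (76 mm by 85 mm) begins 54 mm behind the grasp point. The pads swing forward as they close: fully open they stand 13 mm farther back than shut.
Start: joints at [-1.391, 0.521, -0.036, 1.599, 0.021, 1.021, -0.113], TCP at [154.526, 605.588, 231.291] pointing down, gripper open.
Joint ranges: [-2.91, 2.91], [-0.3, 2.13], [-1.5, 1.42], [0.17, 2.43], [-1.26, 4.41], [0.16, 1.93], [-2.52, 2.52]. Speed limits (rad/s): [1.89, 1.89, 2.39, 2.39, 3.01, 3.01, 3.01].

## Interface

Orientations are given as a 3x3 rotation matrix whose columns are the frame's x, y, z axes.
In Python, from workcell import movep, movel, goto_joints, open_gripper, clamp, wait, inverse_kinematics, read_state, camera, PlanningError, finish_job, grip_point_offset gives the robot as it stands. Calls block until the motion is done:
- movep(position, orientation): joint-space move of the TCP to a pose.
- movel(position, frame=None, max_speed=150, guard=None): straight line of the TCP; frame=None keeps the orientation; max_speed is the mean speed in mm/s. With guard (N) it stops when the force on the tool has changed by that much, and returns True; else False.
- goto_joints(angles): joint-space move.
- open_gripper() and clamp(): open the fingers fully, or close them until they stop; the grip force is fixed at half the most.
- wait(seconds).
- inverse_kinematics(position, orientation): joint angles nearest the present ones, or None.
- read_state(): the state.
- camera(name): name is "side" or "top" or "wrist"; returns a dict with "image" (384x512x3 uint8, blue, green, red), "range_z" (384x512 float32, mm along the optical axis (not along the pixel's ray), 0 where there is no reading), "fx", "fy", "cx", "cy" (pixels), "cam_to_world" (4x4, takes a point from camera to world coordinates). Camera axes: x right, y up, looking along -z (the intrinsics and any distortion apply to the point x, -y, -z); pixel columns grow to the right and rows downward; lengths in mm; the calibration is good to about 2 mm. A picture is of the moment at which its call begins.
A pose or a line that the arm cannot do raises PlanningError and nothing moves.
- finish_job(): hands the job in, once; it reports no verdict.
The state is a dict: "time": time; "qpos": joint angles; "qvel": joint speeds; "joint_efforts": joint torques, N m; "eef_pos": TCP position; "tool_rot": TCP orientation; "ft_force": force on the tool from outside, world axes, zero at the start; "torque": the same for the moment, N m; "finger_gap": finger opening in mm.
Only numpy, scipy, OpenCV 4.12 (cv2) and the standard library are available. Lean on these libraries where they do the work, as an engineer would, in place of code of your own. Each camera call takes 0.05 s, during which the arm holds its last target.

## Working session

There is one attempt and no reset: what is moved stays moved. The work goes in short steps, each a Python script; the robot and the scene stay as the last script left them, time stands still between calls to the robot, and variables do not carry over. Pictures are saved under pics/ and viewed, and the job is handed in when it is done.

```bash
ls; mkdir -p pics; python3 - <<'E'
from workcell import *
import cv2,numpy as np,pickle
s=read_state();print(s['time'],s['eef_pos'],s['ft_force'],s['finger_gap'],grip_point_offset)
d={}
for n in ['top','side','wrist']:
    c=camera(n);d[n]=c;cv2.imwrite(f'pics/{n}0.png',c['image']);print(n,c['fx'],c['fy'],c['cx'],c['cy'],[k for k in c]);print(np.round(c['cam_to_world'],3))
pickle.dump(d,open('cam0.pkl','wb'))
E
```

```text
pics
0.0 [154.47438345 605.27279026 230.75101311] [ 0.56325255  0.27463612 -0.16349763] 84.95740214723848 -18.700000000000003
top 456.0107359582689 456.0107359582689 253.32518007358223 182.28695909377598 ['image', 'range_z', 'fx', 'fy', 'cx', 'cy', 'cam_to_world']
[[-1.200000e-02  9.910000e-01 -1.360000e-01  3.052700e+02]
 [-1.000000e+00 -1.300000e-02 -3.000000e-03 -1.698000e+00]
 [-4.000000e-03  1.360000e-01  9.910000e-01  1.684894e+03]
 [ 0.000000e+00  0.000000e+00  0.000000e+00  1.000000e+00]]
side 376.47460490505944 376.47460490505944 246.3184852109905 191.1697016108327 ['image', 'range_z', 'fx', 'fy', 'cx', 'cy', 'cam_to_world']
[[ 7.26000e-01  3.15000e-01 -6.11000e-01 -2.11407e+02]
 [-6.87000e-01  3.64000e-01 -6.29000e-01 -7.58510e+02]
 [ 2.40000e-02  8.76000e-01  4.81000e-01  6.89771e+02]
 [ 0.00000e+00  0.00000e+00  0.00000e+00  1.00000e+00]]
wrist 295.97491899031496 295.97491899031496 256.44162733948116 189.8962867193226 ['image', 'range_z', 'fx', 'fy', 'cx', 'cy', 'cam_to_world']
[[ 2.48000e-01 -9.17000e-01 -3.14000e-01  7.33370e+01]
 [ 9.69000e-01  2.34000e-01  8.20000e-02  6.25104e+02]
 [-1.00000e-03 -3.24000e-01  9.46000e-01  3.73297e+02]
 [ 0.00000e+00  0.00000e+00  0.00000e+00  1.00000e+00]]
```

View pics/top0.png

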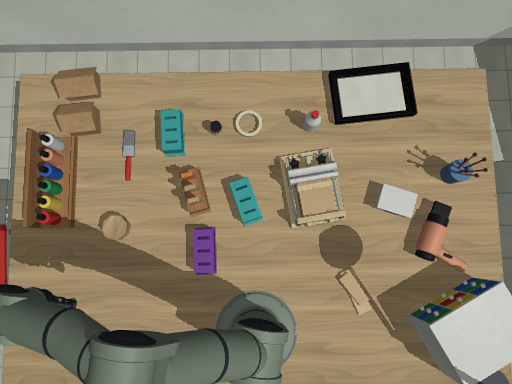

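View pics/side0.png

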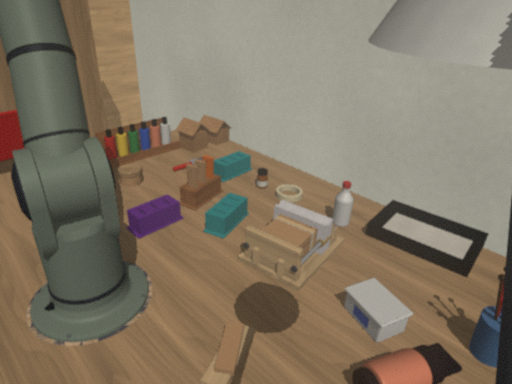

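View pics/wrist0.png

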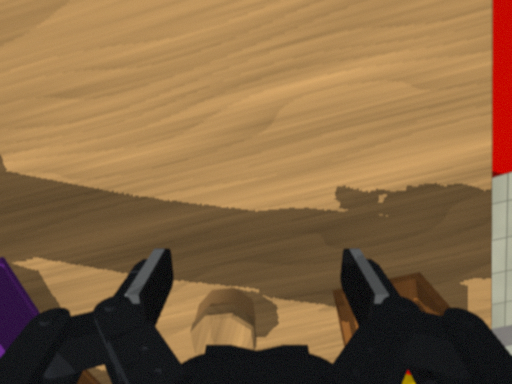

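```bash
cat > h.py <<'E'
import cv2,numpy as np
def pt(c,u,v,z=None):
    """pixel-> world; by range or on plane z"""
    M=np.array(c['cam_to_world']); d=np.array([(u-c['cx'])/c['fx'],-(v-c['cy'])/c['fy'],-1.])
    if z is None: return (M@np.append(d*c['range_z'][int(round(v)),int(round(u))],1))[:3]
    r=M[:3,:3]@d; return M[:3,3]+r*(z-M[2,3])/r[2]
def proj(c,p):
    M=np.linalg.inv(np.array(c['cam_to_world'])); q=M@np.append(p,1)
    return np.array([c['cx']+c['fx']*q[0]/-q[2], c['cy']-c['fy']*q[1]/-q[2]])
def cloud(c):
    v,u=np.mgrid[0:384,0:512]; r=c['range_z']
    P=np.stack([(u-c['cx'])/c['fx']*r,-(v-c['cy'])/c['fy']*r,-r],-1)
    M=np.array(c['cam_to_world']); return P@M[:3,:3].T+M[:3,3]
E
python3 - <<'E'
import pickle;from h import *
d=pickle.load(open('cam0.pkl','rb'))
c=d['top'];I=c['image']
a=cv2.resize(I[155:225,165:265],None,fx=4,fy=4,interpolation=2);b=cv2.resize(I[140:235,270:370],None,fx=4,fy=4,interpolation=2)
cv2.imwrite('pics/top_rack.png',a);cv2.imwrite('pics/top_jig.png',b)
s=d['side']['image'];cv2.imwrite('pics/side_rj.png',cv2.resize(s[140:290,165:355],None,fx=4,fy=4,interpolation=2))
for n,u,v in [('orange',186,175),('b1',191,184),('rack',193,190),('jigboard',313,172),('stop',310,163),('box',318,197)]:
    print(n,pt(c,u,v).round())
P=cloud(c);print(P[380:,:].shape)
for n in ('top','side'):
    h=cv2.cvtColor(d[n]['image'],cv2.COLOR_BGR2HSV);m=((h[...,0]>5)&(h[...,0]<16)&(h[...,1]>190)&(h[...,2]>150)).astype(np.uint8)
    k,l,st,ce=cv2.connectedComponentsWithStats(m)
    for i in range(1,k):
        if st[i,4]>8: print(n,st[i],ce[i].round(1))
E
```

```text
orange [545. 231. 150.]
b1 [526. 227.  61.]
rack [499. 214.  98.]
jigboard [ 556. -207.  108.]
stop [ 596. -203.   66.]
box [ 469. -223.   95.]
(4, 512, 3)
```

View pics/top_rack.png

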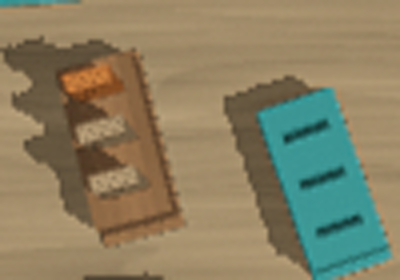

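View pics/top_jig.png

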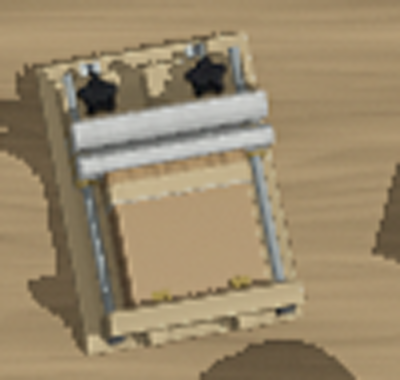

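View pics/side_rj.png

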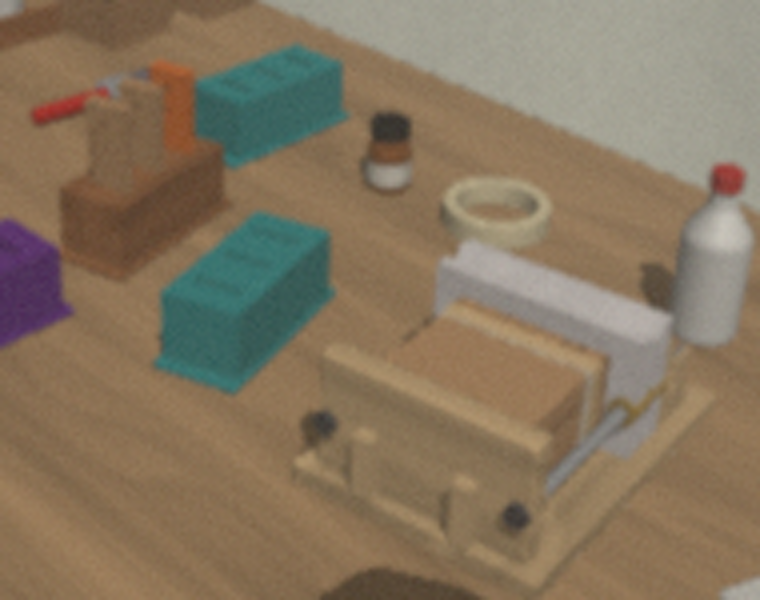

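```bash
python3 - <<'E'
import pickle;from h import *
from workcell import read_state
R=np.array(read_state()['tool_rot']);print(R.round(3))
d=pickle.load(open('cam0.pkl','rb'))
c=d['top'];I=c['image'];h=cv2.cvtColor(I,cv2.COLOR_BGR2HSV)
def comps(m,z,roi):
    M=np.zeros_like(m);u0,u1,v0,v1=roi;M[v0:v1,u0:u1]=m[v0:v1,u0:u1]
    k,l,st,ce=cv2.connectedComponentsWithStats(M.astype(np.uint8))
    for i in range(1,k):
        if st[i,4]>15:
            ys,xs=np.nonzero(l==i);w=np.array([pt(c,a,b,z)[:2] for a,b in zip(xs,ys)],np.float32)
            r=cv2.minAreaRect(w);print(st[i],np.round(r[0],1),np.round(r[1],1),round(r[2],1),w.mean(0).round(1))
print(I[175,186],h[175,186],h[172,312],h[190,205])
print('orange');comps((h[...,0]<16)&(h[...,1]>170)&(h[...,2]>140),148,(170,215,160,190))
print('white');comps((h[...,1]<40)&(h[...,2]>150),118,(285,345,155,190))
print('rack');comps((h[...,0]<15)&(h[...,1]>90),68,(170,220,160,220))
E
```

```text
[[ 0.247  0.969 -0.   ]
 [ 0.969 -0.247 -0.001]
 [-0.001  0.    -1.   ]]
[ 56 113 182] [ 14 177 182] [ 45   3 178] [ 15 124 158]
orange
[181 172  12   6  54] [547.1 229.7] [15.6 39.3] 10.7 [547.2 230.1]
white
[288 163  49  14 316] [ 564.1 -203.7] [ 23.1 170.5] 8.8 [ 563.9 -204. ]
[290 172  49  12 196] [ 536.  -208.4] [ 13.9 170. ] 9.2 [ 536.  -208.3]
rack
[179 169  18  16 168] [550.9 235.4] [48.8 58.1] 14.4 [552.5 239.4]
[197 168   6  13  22] [560.  197.4] [46.9 11.3] 14.0 [558.7 195.8]
[198 182   7  10  21] [516.4 184.2] [30.6 20.1] 49.6 [517.3 188.1]
[184 192  11   8  44] [487.9 233. ] [24.9 32.4] 20.0 [486.8 233.7]
[200 193   9  11  29] [472.8 179.9] [42.2 18. ] 18.4 [475.  178.6]
[189 204  21  12  84] [437.9 197.9] [37.  69.6] 14.6 [434.6 196.9]
```

```bash
cat >> h.py <<'E'
def Rz(deg):
    a=np.radians(deg);c,s=np.cos(a),np.sin(a)
    return np.array([[-s,c,0],[c,s,0],[0,0,-1.]])
E
python3 - <<'E'
from workcell import *;from h import *;import pickle
R=Rz(9);y=R[:,1]
p=np.array([552,-206,205])+75*y
print(inverse_kinematics(p,R))
t=read_state()['time'];movep(p,R)
c=camera('wrist');s=read_state();print(s['time'],s['eef_pos'],s['tool_rot'])
pickle.dump((c,s),open('jig1.pkl','wb'));cv2.imwrite('pics/jig1.png',c['image'])
E
```

```text
[-0.04779833  0.63374394  0.4107589   1.55539184 -0.28267742  1.01168717
  2.17047221]
3.45 [ 626.29538755 -193.54847085  204.9607792 ] [[-1.57287103e-01  9.87552918e-01  1.81280096e-05]
 [ 9.87552887e-01  1.57287093e-01  2.57146337e-04]
 [ 2.51094314e-04  5.83481707e-05 -9.99999967e-01]]
```

View pics/jig1.png

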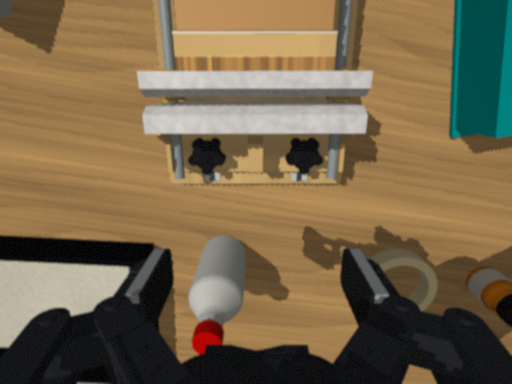

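```bash
python3 - <<'E'
from h import *;import pickle
c,s=pickle.load(open('jig1.pkl','rb'));I=c['image']
cv2.imwrite('pics/jig1c.png',cv2.resize(I[60:140,130:380],None,fx=3.2,fy=5,interpolation=0))
g=cv2.cvtColor(I,cv2.COLOR_BGR2GRAY)
for u in (160,200,230,256,290,330,355):
    print(u,list(g[66:136,u]))
print(pt(c,256,72),pt(c,256,126),c['cam_to_world'].round(3))
E
```

```text
160 [np.uint8(151), np.uint8(152), np.uint8(148), np.uint8(145), np.uint8(155), np.uint8(185), np.uint8(206), np.uint8(210), np.uint8(207), np.uint8(208), np.uint8(204), np.uint8(206), np.uint8(206), np.uint8(205), np.uint8(207), np.uint8(205), np.uint8(206), np.uint8(209), np.uint8(209), np.uint8(209), np.uint8(206), np.uint8(199), np.uint8(175), np.uint8(138), np.uint8(107), np.uint8(95), np.uint8(95), np.uint8(101), np.uint8(103), np.uint8(102), np.uint8(104), np.uint8(107), np.uint8(117), np.uint8(118), np.uint8(122), np.uint8(121), np.uint8(123), np.uint8(122), np.uint8(129), np.uint8(145), np.uint8(163), np.uint8(178), np.uint8(186), np.uint8(187), np.uint8(187), np.uint8(186), np.uint8(186), np.uint8(189), np.uint8(190), np.uint8(199), np.uint8(203), np.uint8(205), np.uint8(205), np.uint8(202), np.uint8(204), np.uint8(203), np.uint8(202), np.uint8(204), np.uint8(205), np.uint8(205), np.uint8(207), np.uint8(205), np.uint8(204), np.uint8(203), np.uint8(201), np.uint8(199), np.uint8(189), np.uint8(165), np.uint8(128), np.uint8(96)]
200 [np.uint8(110), np.uint8(109), np.uint8(108)
[... 5806 characters left out ...]
), np.uint8(178), np.uint8(177), np.uint8(174), np.uint8(173), np.uint8(182), np.uint8(183), np.uint8(190), np.uint8(188), np.uint8(188), np.uint8(188), np.uint8(190), np.uint8(192), np.uint8(198), np.uint8(199), np.uint8(198), np.uint8(199), np.uint8(200), np.uint8(197), np.uint8(197), np.uint8(195), np.uint8(195), np.uint8(194), np.uint8(183), np.uint8(148), np.uint8(102), np.uint8(77)]
[ 532.50795619 -209.7805864   116.92196587] [ 570.29327042 -203.7987783   119.05948938] [[-1.57000e-01 -9.34000e-01 -3.20000e-01  5.43613e+02]
 [ 9.88000e-01 -1.48000e-01 -5.10000e-02 -2.07736e+02]
 [ 0.00000e+00 -3.24000e-01  9.46000e-01  3.47469e+02]
 [ 0.00000e+00  0.00000e+00  0.00000e+00  1.00000e+00]]
```

View pics/jig1c.png

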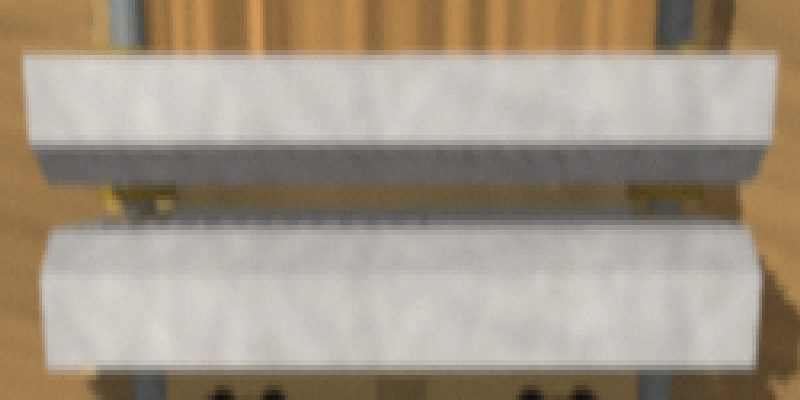

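```bash
cat >> h.py <<'E'
def edges(c,us,r0,r1,th,rising,z):
    """sub-pixel crossing of gray level th per column, on plane z"""
    g=cv2.GaussianBlur(cv2.cvtColor(c['image'],cv2.COLOR_BGR2GRAY),(5,1),0).astype(float);out=[]
    for u in us:
        col=g[r0:r1,u]-th
        if not rising: col=-col
        k=np.nonzero((col[:-1]<0)&(col[1:]>=0))[0]
        if len(k): k=k[0];out.append(pt(c,u,r0+k+col[k]/(col[k]-col[k+1]),z))
    return np.array(out)
E
python3 - <<'E'
from h import *;import pickle
c,s=pickle.load(open('jig1.pkl','rb'))
us=list(range(185,330,5))
E={}
a=None
for n,r0,r1,th,ri,z in [('board back',66,80,160,True,118),('board front top',82,94,150,False,118),('stop edge108',100,110,138,True,108),('stop back',125,138,140,False,118)]:
    e=edges(c,us,r0,r1,th,ri,z);E[n]=e
    f=np.polyfit(e[:,1],e[:,0],1);print(n,len(e),'yaw',np.degrees(np.arctan(-f[0])).round(2),'res',np.std(e[:,0]-np.polyval(f,e[:,1])).round(2))
n=np.array([np.cos(np.radians(9)),np.sin(np.radians(9))])
for k,e in E.items(): print(k,(e[:,:2]@n).mean().round(2))
# ends (z=118): board rows 80, stop rows 124
g=cv2.cvtColor(c['image'],cv2.COLOR_BGR2GRAY)
t=np.array([-n[1],n[0]])
for v in (80,124):
    w=np.nonzero(g[v,100:420]>160)[0]+100;L,Rr=pt(c,w[0]-.5,v,118),pt(c,w[-1]+.5,v,118);print(v,w[0],w[-1],L,Rr,L[:2]@t,Rr[:2]@t)
E
```

```text
board back 29 yaw 9.15 res 0.22
board front top 29 yaw 9.08 res 0.05
stop edge108 29 yaw 9.12 res 0.08
stop back 29 yaw 9.13 res 0.05
board back 491.94
board front top 504.29
stop edge108 516.46
stop back 537.14
80 138 371 [ 551.40966763 -294.00961849  118.        ] [ 524.73721849 -125.984187    118.        ] -376.6493485776161 -206.52009865563045
124 143 365 [ 582.48308084 -289.36652684  118.        ] [ 555.86552988 -121.65998302  118.        ] -376.9243738673707 -207.11867354775015
```

```bash
python3 - <<'E'
from workcell import *;from h import *;import pickle
R=Rz(14.5);p=np.array([545,229,240])+70*R[:,1]
movep(p,R)
c=camera('wrist');s=read_state();print(s['time'],s['eef_pos'],s['ft_force'])
pickle.dump((c,s),open('rack1.pkl','wb'));cv2.imwrite('pics/rack1.png',c['image'])
I=c['image'];h=cv2.cvtColor(I,cv2.COLOR_BGR2HSV);m=((h[...,0]<16)&(h[...,1]>170)&(h[...,2]>120)).astype(np.uint8)
k,l,st,ce=cv2.connectedComponentsWithStats(m)
for i in range(1,k):
    if st[i,4]>30: print(st[i],ce[i])
E
```

```text
5.125 [613.32243776 244.92730568 240.0502456 ] [-0.27707923  0.76694397  0.08429405]
[ 220    0   72  137 3786] [243.3560486   84.78420497]
[283   0  13  18 138] [289.67391304   5.85507246]
[286  60   7   8  36] [289.66666667  63.16666667]
[ 403  154   43   66 1100] [423.92545455 185.65454545]
```

View pics/rack1.png

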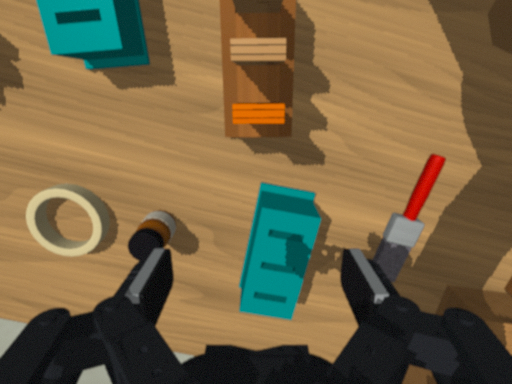

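```bash
python3 - <<'E'
from h import *;import pickle
c,s=pickle.load(open('rack1.pkl','rb'));I=c['image']
cv2.imwrite('pics/rack1c.png',cv2.resize(I[0:150,200:320],None,fx=5,fy=4,interpolation=0))
h=cv2.cvtColor(I,cv2.COLOR_BGR2HSV);print(h[98:130,258].tolist());print(h[113,222:300:3].tolist())
print(pt(c,258,106),pt(c,258,120),pt(c,258,130))
E
```

```text
[[14, 178, 158], [14, 174, 160], [14, 179, 157], [14, 174, 151], [14, 194, 134], [15, 243, 145], [14, 255, 194], [14, 255, 226], [15, 255, 229], [14, 255, 225], [14, 255, 201], [14, 255, 173], [14, 255, 192], [14, 255, 220], [15, 255, 227], [15, 255, 227], [15, 255, 225], [15, 255, 225], [14, 255, 218], [14, 255, 193], [14, 255, 198], [14, 255, 220], [14, 255, 224], [14, 255, 223], [14, 255, 212], [15, 255, 170], [14, 207, 118], [14, 178, 93], [15, 170, 90], [14, 170, 90], [15, 188, 88], [14, 177, 91]]
[[17, 130, 165], [14, 174, 138], [14, 181, 137], [14, 196, 151], [15, 255, 226], [15, 255, 227], [14, 255, 226], [14, 255, 226], [14, 255, 226], [14, 255, 226], [15, 255, 227], [14, 255, 226], [15, 255, 227], [14, 255, 225], [15, 255, 227], [14, 255, 226], [15, 255, 227], [14, 255, 226], [15, 255, 227], [14, 255, 226], [14, 255, 225], [14, 212, 114], [14, 178, 116], [14, 173, 131], [18, 130, 104], [16, 131, 99]]
[544.17887039 227.28378469 147.40297854] [554.25436062 229.87657828 148.17157671] [571.69754066 234.72342087  68.54229299]
```

View pics/rack1c.png

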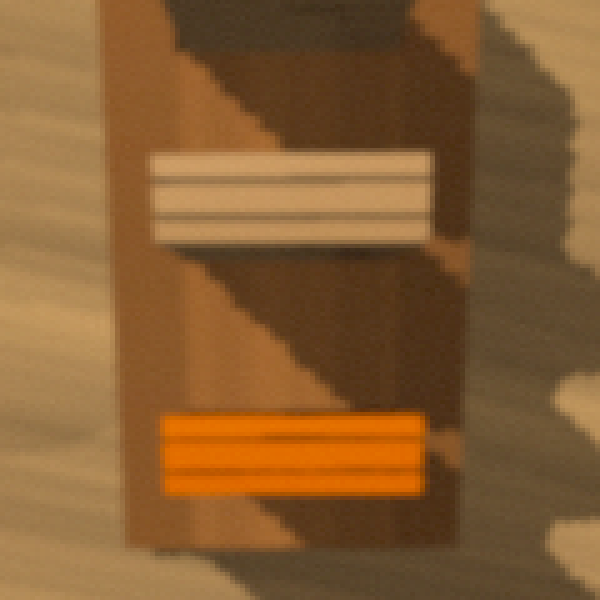

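```bash
python3 - <<'E'
from h import *;import pickle
c,s=pickle.load(open('rack1.pkl','rb'));I=c['image']
h=cv2.cvtColor(I,cv2.COLOR_BGR2HSV);m=((h[...,1]>228)&(h[...,2]>120)).astype(np.uint8);m[:90]=0;m[135:]=0;m[:,:225]=0;m[:,295:]=0
ct=max(cv2.findContours(m,0,cv2.CHAIN_APPROX_NONE)[0],key=len)[:,0,:]
w=np.array([pt(c,u,v,148)[:2] for u,v in ct],np.float32);r=cv2.minAreaRect(w);print(r)
(x,y),sz,a=r
# edge fit for yaw
B=[];T=[]
for u in range(238,280):
    col=np.nonzero(m[:,u])[0];T.append(pt(c,u,col[0]-.5,148));B.append(pt(c,u,col[-1]+.5,148))
for e in (T,B):
    e=np.array(e);f=np.polyfit(e[:,1],e[:,0],1);print(np.degrees(np.arctan(-f[0])))
E
```

```text
((549.228271484375, 228.66558837890625), (14.934286117553711, 40.240318298339844), 14.355856895446777)
14.346625451807046
14.036105937293891
```

```bash
python3 - <<'E'
from workcell import *;from h import *;import pickle
R=Rz(14.2);p=np.array([549.2,228.7,240.])
movel(p,R,max_speed=250)
p[2]=150;movel(p,max_speed=200,guard=15)
p[2]=92.3;g=movel(p,max_speed=80,guard=8)
s=read_state();print(s['time'],g,s['eef_pos'],s['ft_force'])
c=camera('wrist');cv2.imwrite('pics/grasp1.png',c['image'])
if not g:
    clamp();s=read_state();print(s['time'],s['finger_gap'],s['ft_force'],s['eef_pos'])
E
```

```text
7.0167 False [549.44981888 228.72838614  92.60962228] [-0.32163905  0.61017792 -0.02617721]
7.5583 39.58386719098188 [-0.49548351 -1.30447292  6.42430159] [549.35101195 228.55699859  92.57648541]
```

View pics/grasp1.png

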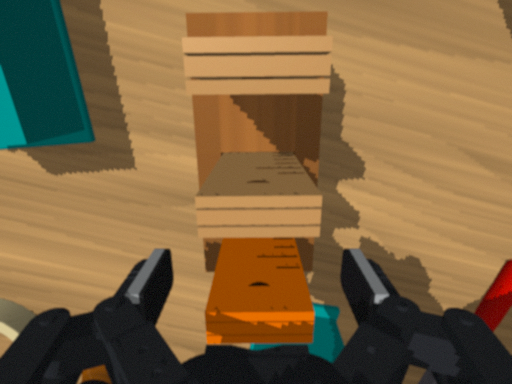

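```bash
python3 - <<'E'
from workcell import *;from h import *
p=np.array(read_state()['eef_pos']);z0=p[2]
for dz,sp in ((10,40),(70,120),(168,200)):
    p[2]=z0+dz;g=movel(p,max_speed=sp,guard=25 if dz<80 else None);s=read_state();print(s['time'],g,s['eef_pos'].round(1),s['ft_force'].round(2),s['finger_gap'])
    if g: break
c=camera('wrist');cv2.imwrite('pics/lift1.png',c['image']);c=camera('side');cv2.imwrite('pics/lift1s.png',cv2.resize(c['image'][60:260,130:360],None,fx=3,fy=3))
E
```

```text
7.9667 False [549.5 228.7 102.8] [-0.08  0.49 -0.99] 39.2021969953494
8.6167 False [549.  228.6 162.1] [-0.79 -0.32 -0.88] 39.414934412814034
9.2583 False [548.9 228.5 259.5] [ 0.23 -0.77 -0.8 ] 39.48124659576633
```

View pics/lift1.png

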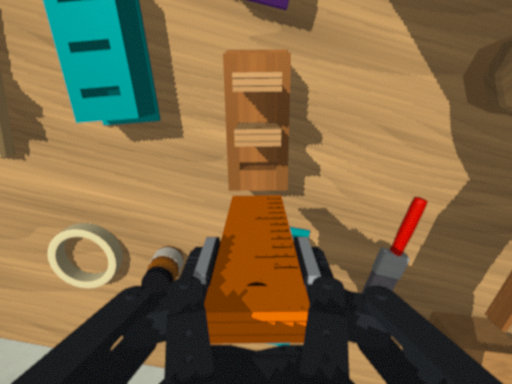

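View pics/lift1s.png

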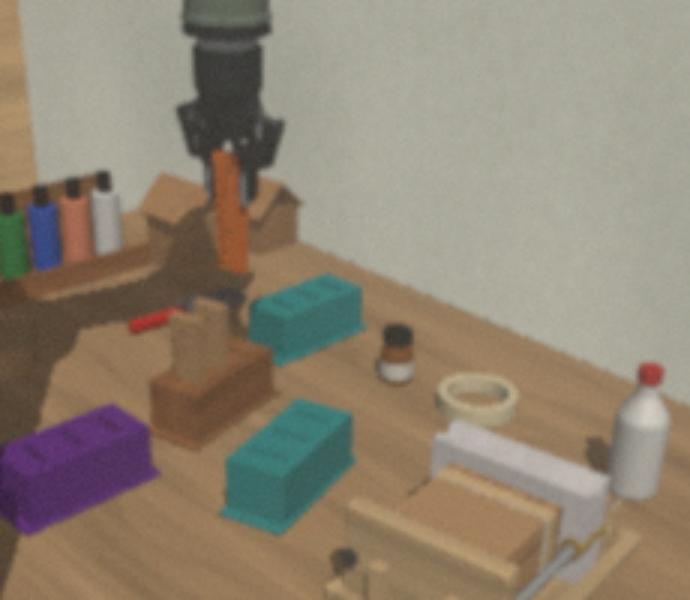

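```bash
cat > toe.py <<'E'
from h import *
def orange(c):
    h=cv2.cvtColor(c['image'],cv2.COLOR_BGR2HSV);m=((h[...,0]<18)&(h[...,1]>225)&(h[...,2]>60)).astype(np.uint8);m[:150]=0
    k,l,st,ce=cv2.connectedComponentsWithStats(m);i=1+np.argmax(st[1:,4]);return (l==i).astype(np.uint8),st[i]
def toe(c,s,dz=84.6):
    p=np.array(s['eef_pos']);R=np.array(s['tool_rot']);m,st=orange(c)
    v0=st[1];cols=np.nonzero(m[v0+3])[0];rows=[np.nonzero(m[:,u])[0][0] for u in range(cols[0]+4,cols[-1]-3)]
    a=pt(c,cols[0]+4,rows[0]-.5,p[2]-dz);b=pt(c,cols[-1]-4,rows[-1]-.5,p[2]-dz)
    L=pt(c,cols[0]-.5,v0+3,p[2]-dz);Q=pt(c,cols[-1]+.5,v0+3,p[2]-dz)
    f=lambda q:(R.T@(q-p)).round(2)
    return v0,cols[0],cols[-1],rows[0],rows[-1],f(a),f(b),f(L),f(Q)
E
python3 - <<'E'
from workcell import *;from toe import *
c=camera('wrist');s=read_state();print(toe(c,s))
p=s['eef_pos'];R=np.array(s['tool_rot'])
I=c['image'];cv2.imwrite('pics/lift1c.png',cv2.resize(I[185:350,200:320],None,fx=5,fy=3.6,interpolation=0))
for v in (308,312,316): print((R.T@(pt(c,257,v,p[2]+55.4)-p)).round(2), (R.T@(pt(c,257,v)-p)).round(2))
E
```

```text
(np.int32(196), np.int64(233), np.int64(280), np.int64(197), np.int64(196), array([-16.89,  -0.61,  84.61]), array([14.96, -1.47, 84.59]), array([-20.62,   1.57,  84.61]), array([18.71,  1.58, 84.58]))
[ -0.8   -9.3  -55.38] [ -0.79  -7.5  -53.28]
[ -0.8   -7.54 -55.38] [ -0.8   -6.53 -54.24]
[ -0.8   -5.75 -55.39] [ -0.8   -5.93 -55.59]
```

View pics/lift1c.png

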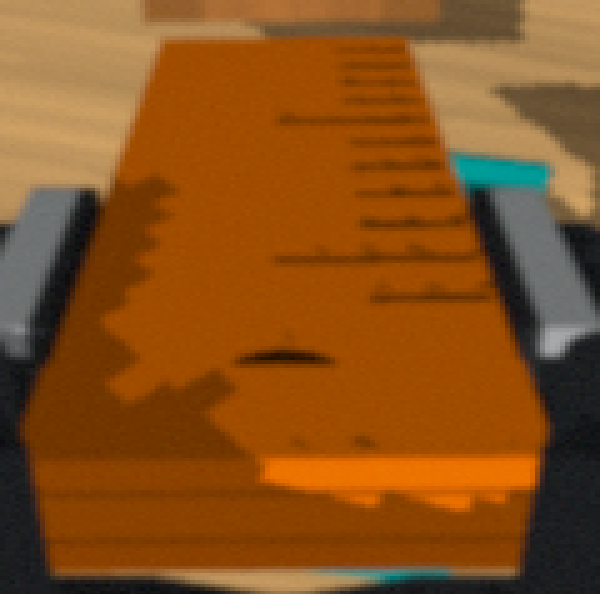

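```bash
python3 - <<'E'
from workcell import *;from toe import *;import pickle
R=Rz(9.12);a=np.radians(9.0);n=np.array([np.cos(a),np.sin(a),0]);t=np.array([-n[1],n[0],0])
G=n*513.4+t*-291.7
p=G-1.0*R[:,1]+1.0*R[:,0];p[2]=250
movep(p,R);p[2]=212;movel(p,max_speed=120,guard=10)
wait(0.3)
c=camera('wrist');s=read_state();print(s['time'],s['eef_pos'],p,s['ft_force'],toe(c,s))
pickle.dump((c,s),open('jig2.pkl','wb'));cv2.imwrite('pics/jig2.png',c['image'])
cv2.imwrite('pics/jig2c.png',cv2.resize(c['image'][150:270,120:390],None,fx=2.9,fy=4,interpolation=0))
E
```

```text
11.825 [ 551.74237164 -206.98287435  212.40092093] [ 551.56526624 -206.96637879  212.        ] [-1.04102956  0.60267072 -0.24863586] (np.int32(197), np.int64(233), np.int64(280), np.int64(198), np.int64(197), array([-17.04,   0.54,  84.6 ]), array([14.87, -0.31, 84.6 ]), array([-20.78,   2.73,  84.61]), array([18.63,  2.75, 84.6 ]))
```

View pics/jig2c.png

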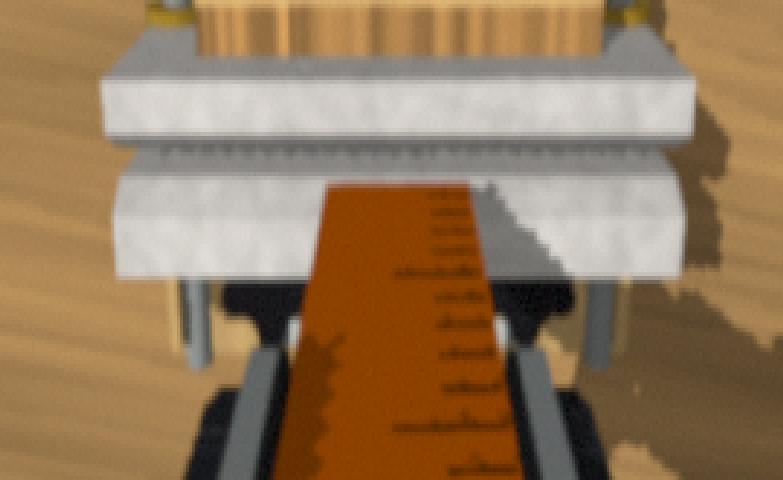

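View pics/jig2.png

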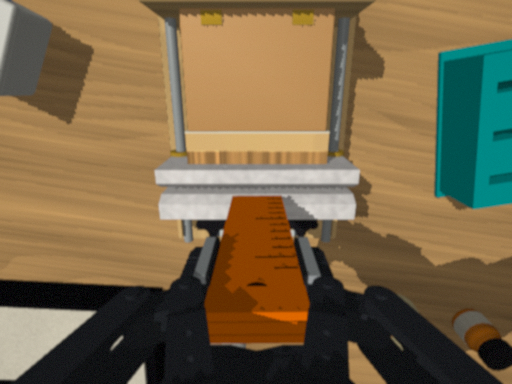

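```bash
python3 - <<'E'
from toe import *;import pickle
def run(f,rel=True):
    c,s=pickle.load(open(f,'rb'));return c,s
c,s=run('jig2.pkl');p=np.array(s['eef_pos']);R=np.array(s['tool_rot'])
g=cv2.cvtColor(c['image'],cv2.COLOR_BGR2GRAY)
for u in (175,200,215,310): print(u,g[160:224,u].tolist())
F=lambda q:(R.T@(q-p))
# sub-pixel toe edge: use saturation crossing
h=cv2.cvtColor(c['image'],cv2.COLOR_BGR2HSV)[...,1].astype(float)
r=[]
for u in range(238,278):
    col=h[188:206,u]-140;k=np.nonzero((col[:-1]<0)&(col[1:]>=0))[0][0];r.append(F(pt(c,u,188+k+col[k]/(col[k]-col[k+1]),p[2]-84.6))[1])
print('toe near edge y',np.mean(r),np.std(r))
us=list(range(170,228,4))+list(range(300,340,4))
for n,r0,r1,th,ri,z in [('board back',160,176,150,True,118),('board front top',178,192,150,False,118),('stop edge108',186,192,130,True,108),('stop top front',190,200,185,True,118),('stop back',214,226,150,False,118)]:
    e=edges(c,us,r0,r1,th,ri,z)
    if len(e): q=(e-p)@R;print(n,len(e),q[:,1].mean().round(2),q[:,1].std().round(2))
E
```

```text
175 [139, 139, 137, 137, 138, 138, 138, 140, 146, 164, 192, 211, 215, 214, 212, 212, 211, 211, 213, 214, 214, 215, 206, 179, 141, 115, 112, 114, 122, 129, 133, 134, 138, 154, 175, 191, 197, 197, 196, 197, 196, 196, 197, 202, 207, 213, 213, 216, 213, 212, 212, 213, 214, 217, 216, 215, 215, 213, 203, 180, 151, 143, 147, 147]
200 [146, 146, 145, 145, 138, 136, 136, 138, 143, 160, 191, 210, 216, 216, 216, 216, 215, 214, 208, 210, 209, 206, 200, 178, 139, 112, 107, 111, 123, 134, 133, 136, 139, 154, 173, 189, 192, 194, 194, 195, 194, 197, 199, 201, 204, 210, 213, 213, 215, 214, 212, 211, 212, 209, 209, 209, 210, 212, 197, 151, 85, 35, 26, 23]
215 [141, 140, 138, 137, 136, 135, 135, 133, 137, 156, 181, 199, 204, 207, 205, 206, 209, 207, 208, 206, 206, 202, 198, 174, 139, 112, 107, 112, 125, 134, 135, 134, 139, 154, 172, 188, 191, 191, 193, 194, 192, 190, 190, 193, 197, 203, 206, 205, 206, 206, 208, 211, 212, 211, 209, 206, 206, 207, 195, 150, 84, 36, 24, 24]
310 [152, 152, 150, 149, 142, 137, 134, 135, 146, 168, 193, 210, 215, 214, 217, 215, 216, 216, 210, 207, 202, 202, 196, 172, 139, 114, 103, 103, 117, 130, 134, 134, 141, 148, 171, 185, 188, 193, 195, 198, 200, 198, 196, 195, 204, 208, 210, 212, 214, 216, 214, 209, 206, 197, 166, 132, 116, 115, 110, 84, 43, 18, 19, 12]
toe near edge y -0.7039142396424699 0.03206101989012138
board back 25 -21.62 1.36
board front top 25 -8.17 0.06
stop edge108 25 -0.21 0.48
stop top front 24 2.27 0.88
stop back 21 24.26 0.97
```

```bash
python3 - <<'E'
from toe import *;import pickle
c,s=pickle.load(open('jig2.pkl','rb'));p=np.array(s['eef_pos']);R=np.array(s['tool_rot'])
us=list(range(170,228,4))+list(range(300,310,4))
e=edges(c,us,190,198,163,True,108);q=(e-p)@R;print(q[:,1].mean(),q[:,1].std(),len(e))
f=np.polyfit(e[:,1],e[:,0],1);print(np.degrees(np.arctan(-f[0])))
g=cv2.cvtColor(c['image'],cv2.COLOR_BGR2GRAY)
for v,z in ((176,118),(212,118)):
    w=np.nonzero(g[v,120:390]>175)[0]+120;print(w[0],w[-1],((pt(c,w[0]-.5,v,z)-p)@R)[0],((pt(c,w[-1]+.5,v,z)-p)@R)[0])
E
```

```text
4.172441259689958 0.16072669524510488 18
8.938167931367945
156 358 -85.21598554418632 83.89319075909545
160 354 -85.36493622689626 84.04405297799268
```

```bash
python3 - <<'E'
from workcell import *;from toe import *;import pickle
s=read_state();R=np.array(s['tool_rot']);p=np.array(s['eef_pos'])-0.3*R[:,1]+0.4*R[:,0]
b=np.mean([read_state()['ft_force'] for _ in range(3)],0);print('base',b)
for toez,sp,gd in ((118,60,8),(100,40,6),(88,25,6),(80,15,5)):
    p[2]=toez+84.6;g=movel(p,max_speed=sp,guard=gd);s=read_state();print(s['time'],toez,g,s['eef_pos'].round(2),(s['ft_force']-b).round(2),s['finger_gap'])
    if g: break
c=camera('wrist');cv2.imwrite('pics/ins1.png',c['image']);pickle.dump((c,s,b),open('ins1.pkl','wb'))
E
```

```text
base [-1.04102956  0.60267072 -0.24863586]
12.1333 118 False [ 551.09 -206.53  202.07] [ 0.98 -0.82  0.71] 39.43061337153598
12.7333 100 False [ 551.34 -206.68  184.56] [ 1.91 -0.91 -0.32] 39.200049006694194
13.3667 88 False [ 551.47 -206.58  172.55] [ 2.69  0.63 -0.88] 38.902684979411696
14.05 80 False [ 551.3  -206.62  164.46] [ 4.05 -0.41 -1.93] 39.564274935995144
```

View pics/ins1.png

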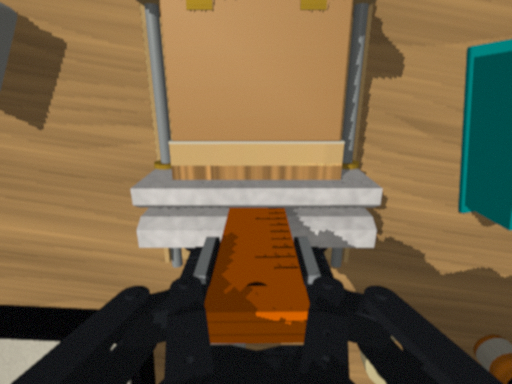

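```bash
python3 - <<'E'
from workcell import *;from toe import *;import pickle
F=[]
for i in range(6): wait(0.05);F.append(read_state()['ft_force'])
F=np.array(F);print(F.mean(0).round(2),F.std(0).round(2))
c,s,b=pickle.load(open('ins1.pkl','rb'));print(b)
cv2.imwrite('pics/ins1c.png',cv2.resize(c['image'][165:265,120:390],None,fx=2.9,fy=5,interpolation=0))
p=np.array(s['eef_pos']);R=np.array(s['tool_rot'])
us=list(range(150,220,5))+list(range(295,330,5))
for n,r0,r1,th,ri,z in [('board front top',200,212,150,False,118),('stop108',206,218,165,True,108)]:
    e=edges(c,us,r0,r1,th,ri,z);q=(e-p)@R;print(n,len(e),q[:,1].mean().round(2),q[:,1].std().round(2))
E
```

```text
[ 2.76  0.32 -2.16] [0.43 0.76 0.3 ]
[-1.04102956  0.60267072 -0.24863586]
board front top 21 -8.35 0.06
stop108 18 5.01 0.18
```

View pics/ins1c.png

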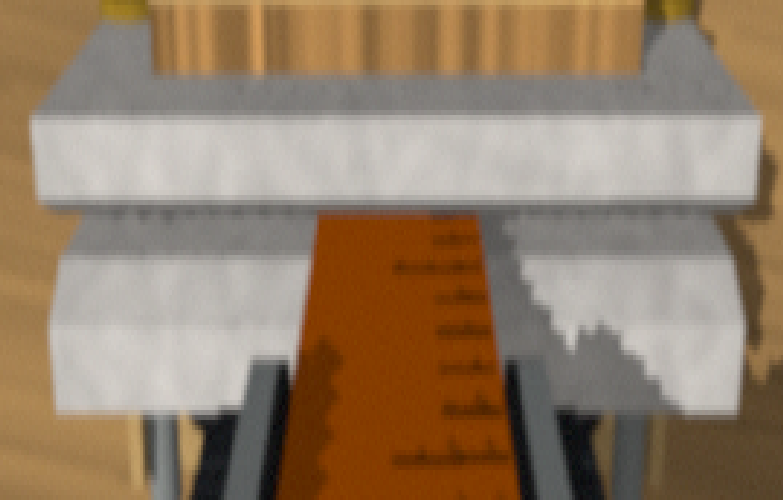

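```bash
cat > step.py <<'E'
from workcell import *;from toe import *
B=np.array([-.5,0,-.6])
def ft(n=5):
    F=[]
    for i in range(n): wait(0.04);F.append(read_state()['ft_force'])
    return np.mean(F,0)-B
def rep(tag,g):
    s=read_state();R=np.array(s['tool_rot']);f=ft();print(tag,g,round(s['time'],2),'pos',s['eef_pos'].round(2),'F tool y,x,z',(f@R[:,1]).round(2),(f@R[:,0]).round(2),f[2].round(2),'gap',round(s['finger_gap'],2),'tq',np.round(s['torque'],2));return f@R[:,1],f[2]
E
python3 - <<'E'
from step import *
s=read_state();R=Rz(9.12);p=np.array([551.5,-206.62,164.6])
rep('start',0)
p=p+0.6*R[:,1];g=movel(p,R,max_speed=5,guard=8);rep('lat',g)
for tz in (74,68):
    p[2]=tz+84.6;g=movel(p,max_speed=10,guard=8);rep(tz,g)
    if g:break
print(p)
E
```

```text
start 0 14.4 pos [ 551.36 -206.57  164.59] F tool y,x,z 3.1 0.26 -1.7 gap 39.28 tq [ 0.16 -0.74 -0.05]
lat False 14.9 pos [ 551.97 -206.56  164.59] F tool y,x,z 1.7 0.46 -0.21 gap 39.25 tq [ 0.15 -0.33 -0.06]
74 False 15.86 pos [ 552.09 -206.54  158.52] F tool y,x,z 2.28 -0.41 -1.41 gap 39.27 tq [-0.06 -0.5  -0.04]
68 False 16.82 pos [ 552.03 -206.53  152.48] F tool y,x,z 1.55 -0.89 -1.71 gap 39.23 tq [-0.18 -0.37 -0.03]
[ 552.09241512 -206.52489836  152.6       ]
```

```bash
python3 - <<'E'
from step import *;import pickle
c=camera('wrist');d=camera('side');s=read_state();pickle.dump((c,d,s),open('ins2.pkl','wb'))
a=cv2.resize(c['image'][150:350,120:390],None,fx=2.9,fy=2.9,interpolation=0)
cv2.imwrite('pics/ins2c.png',a);cv2.imwrite('pics/ins2s.png',cv2.resize(d['image'][100:290,220:380],None,fx=3,fy=3))
p=np.array(s['eef_pos']);R=np.array(s['tool_rot'])
g=cv2.cvtColor(c['image'],cv2.COLOR_BGR2GRAY)
for u in (160,190): print(u,g[195:255,u].tolist())
E
```

```text
160 [193, 196, 200, 197, 198, 198, 198, 196, 197, 198, 195, 197, 197, 194, 189, 175, 145, 118, 119, 128, 131, 129, 128, 128, 125, 125, 129, 144, 163, 176, 178, 180, 182, 181, 181, 183, 185, 184, 185, 184, 182, 185, 190, 197, 198, 198, 198, 198, 200, 198, 198, 196, 196, 197, 195, 194, 194, 190, 189, 184]
190 [194, 197, 195, 196, 196, 193, 194, 191, 192, 194, 193, 194, 194, 193, 190, 173, 140, 111, 110, 120, 123, 125, 125, 126, 125, 126, 132, 146, 164, 173, 173, 177, 176, 179, 179, 180, 182, 185, 184, 186, 182, 183, 188, 192, 195, 198, 201, 200, 200, 200, 197, 195, 196, 193, 186, 164, 132, 100, 74, 50]
```

View pics/ins2c.png

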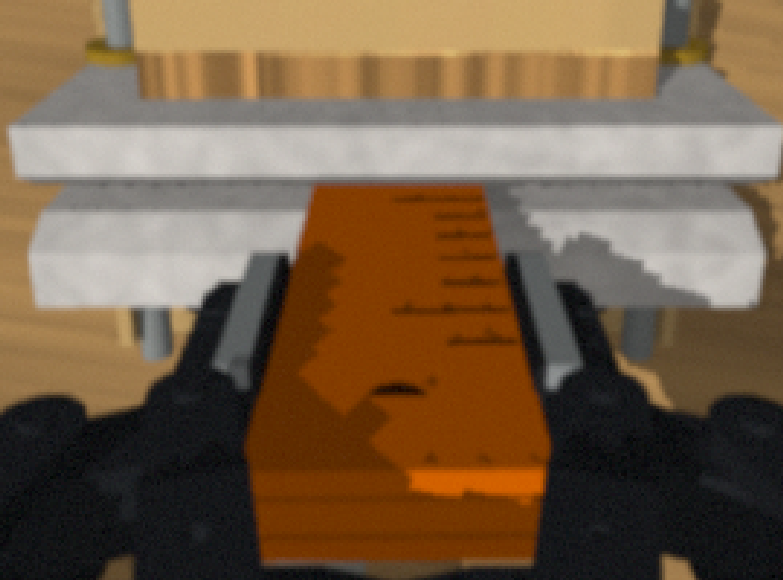

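View pics/ins2s.png

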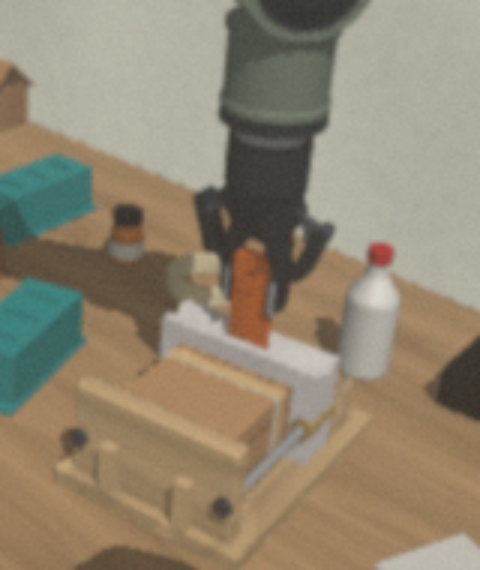

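```bash
cat > gapm.py <<'E'
from step import *
def gapm(c,s):
    """gap from board front-top (z118,+6) and stop bevel foot (z108), both found near predicted rows"""
    p=np.array(s['eef_pos']);R=np.array(s['tool_rot']);n=R[:,1];out={}
    O=np.array([552.7,-207.8,0])
    for nm,off,z,th,ri in (('board',-9.1,118,150,False),('stop',3.1,108,155,True)):
        r=[]
        for x in list(range(-70,-25,4))+list(range(26,45,4)):
            q=O+n*off+R[:,0]*x;q[2]=z;u,v=proj(c,q);u=int(round(u));v=int(round(v))
            if not(0<=u<512 and 10<v<374): continue
            e=edges(c,[u],v-6,v+7,th,ri,z)
            if len(e): r.append((e[0]-O)@n)
        out[nm]=(round(np.median(r),2),round(float(np.std(r)),2),len(r))
    return out,'gap',out['stop'][0]-out['board'][0]-6
E
python3 - <<'E'
from gapm import *;import pickle
c,s=pickle.load(open('jig1.pkl','rb'));print(gapm(c,s))
c,s=pickle.load(open('jig2.pkl','rb'));print(gapm(c,s))
c,s,_=pickle.load(open('ins1.pkl','rb'));print(gapm(c,s))
c,d,s=pickle.load(open('ins2.pkl','rb'));print(gapm(c,s))
E
```

```text
({'board': (np.float64(-9.05), 0.1, 17), 'stop': (np.float64(3.67), 0.1, 17)}, 'gap', np.float64(6.720000000000001))
({'board': (np.float64(-8.84), 0.06, 17), 'stop': (np.float64(3.13), 0.14, 17)}, 'gap', np.float64(5.969999999999999))
({'board': (np.float64(-9.57), 0.06, 17), 'stop': (np.float64(3.3), 0.17, 15)}, 'gap', np.float64(6.870000000000001))
({'board': (np.float64(-9.57), 0.11, 17), 'stop': (np.float64(3.53), 0.14, 15)}, 'gap', np.float64(7.1))
```

```bash
python3 - <<'E'
from gapm import *
R=Rz(9.12);p=np.array([552.09241512,-206.52489836,152.6])+0.3*R[:,1]
for tz in (64,60,56):
    p[2]=tz+84.6;g=movel(p,R,max_speed=8,guard=8);fy,fz=rep(tz,g)
    if g or fz>5:break
c=camera('wrist');print(gapm(c,read_state()));cv2.imwrite('pics/ins3.png',c['image']);print(p)
E
```

```text
64 True 17.49 pos [ 552.02 -206.62  150.25] F tool y,x,z 1.01 -0.66 2.28 gap 39.1 tq [-0.1  -0.08 -0.06]
({'board': (np.float64(-9.84), 0.11, 17), 'stop': (np.float64(3.44), 0.11, 15)}, 'gap', np.float64(7.279999999999999))
[ 552.38862268 -206.47734754  148.6       ]
```

```bash
python3 - <<'E'
from gapm import *
R=Rz(9.12);p=np.array([552.25,-206.5,0])
for tz in (62,58.5):
    p[2]=tz+84.6;g=movel(p,R,max_speed=8,guard=9);fy,fz=rep(tz,g)
    if g:break
c=camera('wrist');print(gapm(c,read_state()));cv2.imwrite('pics/ins4.png',c['image']);print(p)
E
```

```text
62 False 18.36 pos [ 552.02 -206.51  146.42] F tool y,x,z -0.89 -0.65 1.82 gap 39.57 tq [-0.12  0.37 -0.15]
58.5 False 19.15 pos [ 552.04 -206.61  143.17] F tool y,x,z -3.14 -0.14 5.64 gap 39.38 tq [-0.2   1.02 -0.2 ]
({'board': (np.float64(-10.2), 0.1, 17), 'stop': (np.float64(3.58), 0.15, 15)}, 'gap', np.float64(7.779999999999999))
[ 552.25 -206.5   143.1 ]
```

View pics/ins4.png

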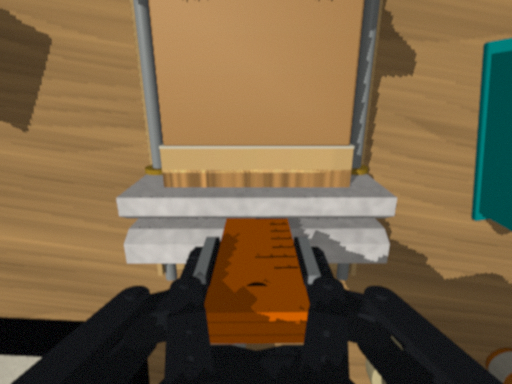

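```bash
python3 - <<'E'
from gapm import *;import pickle
R=Rz(9.12);p=np.array([552.25,-206.5,143.1])
p=p-0.45*R[:,1]
for tz in (56,53):
    p[2]=tz+84.6;g=movel(p,R,max_speed=8,guard=9);fy,fz=rep(tz,g)
    if g:break
c=camera('wrist');d=camera('side');s=read_state();print(gapm(c,s));cv2.imwrite('pics/ins5.png',c['image']);cv2.imwrite('pics/ins5s.png',cv2.resize(d['image'][100:290,220:380],None,fx=3,fy=3));print(p)
pickle.dump((c,d,s),open('ins5.pkl','wb'))
E
```

```text
56 False 19.88 pos [ 551.86 -206.63  140.71] F tool y,x,z -2.16 -0.47 5.77 gap 39.06 tq [-0.25  0.64 -0.18]
53 False 20.61 pos [ 551.76 -206.65  137.65] F tool y,x,z -2.33 -0.96 5.88 gap 39.54 tq [-0.26  0.78 -0.22]
({'board': (np.float64(-10.59), 0.08, 17), 'stop': (np.float64(3.65), 0.12, 12)}, 'gap', np.float64(8.24))
[ 551.80568866 -206.57132623  137.6       ]
```

View pics/ins5.png

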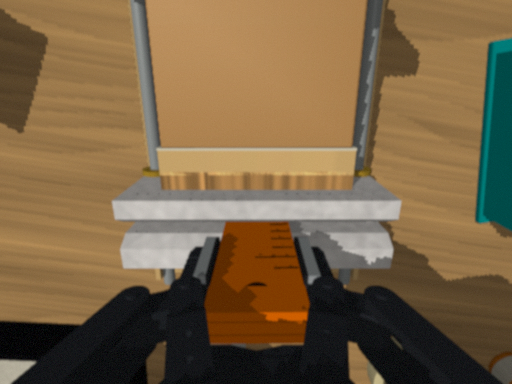

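View pics/ins5s.png

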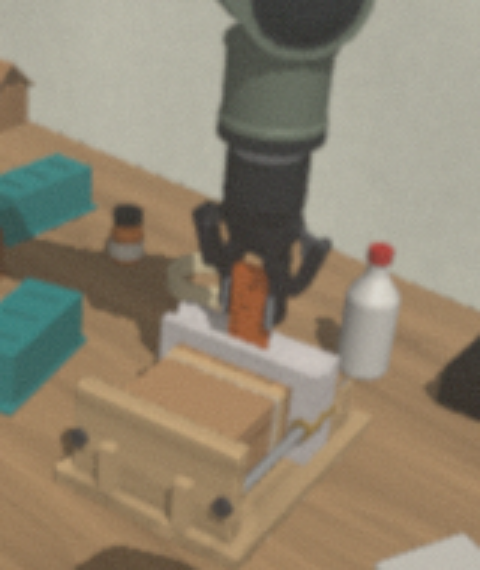

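```bash
python3 - <<'E'
from gapm import *
wait(0.3);rep('hold',0)
c=camera('top');I=c['image'];cv2.imwrite('pics/topend.png',cv2.resize(I[90:240,150:380],None,fx=3,fy=3,interpolation=2))
c=camera('wrist');print(gapm(c,read_state()))
h=cv2.cvtColor(c['image'],cv2.COLOR_BGR2GRAY);print(np.array(read_state()['tool_rot']).round(4)[:,2])
E
```

```text
hold 0 21.22 pos [ 551.8  -206.66  137.68] F tool y,x,z -2.74 -0.67 6.2 gap 39.67 tq [-0.2   0.78 -0.22]
({'board': (np.float64(-10.59), 0.08, 17), 'stop': (np.float64(3.63), 0.13, 12)}, 'gap', np.float64(8.219999999999999))
[ 0. -0. -1.]
```

View pics/topend.png

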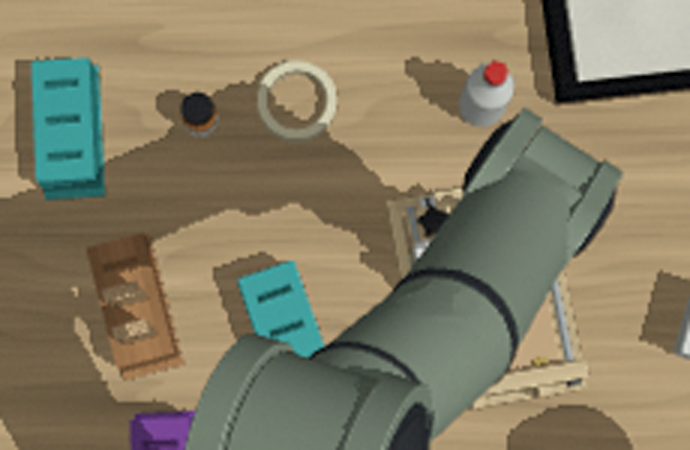

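The top view shows both beech shims still in the rack (at about (125,290) and (132,330) in the enlarged crop). The tape, jar and bottle have not moved. The hold on the shim is steady, so I am handing in.

```bash
python3 - <<'E'
from workcell import *
finish_job();print(read_state()['time'])
E
```

```text
the job is handed in; nothing more can be done
the job is handed in; nothing more can be done
```

I took the orange shim by its narrow edges, drew it up out of the brown rack and slid it thin end down into the middle of the jig's gap. I pressed it down slowly and handed in at about 21 s, still holding it upright.

**Last checks before handing in:**
- **Board give:** the camera put it at about 1.6 mm. Working from the depth (thin end about 53 mm above the table) and a rest gap of about 6.2 mm, it comes to about 1.9 mm.
- **Drag:** steady at about 6 N vertically, which fits that amount of give.
- **Grip:** the tool was vertical, the finger opening was 39.7 mm, and I saw no sign of the shim slipping.
- **Surroundings:** both beech shims were still in the rack, and the tape, jar and bottle were undisturbed. The arm hid part of the jig from the top camera, and I did not recheck the brush, tub or trinket box.

**What disagreed:**
- **Gap width:** the image estimates of the rest gap ranged from 6.0 to 6.7 mm.
- **Off-centre entry:** early on, the shim sat slightly towards the pressure board, with a side force of about 3 N. I shifted it a little towards the stop bar, then partly back. A side force of about 2.7 N from the stop bar remained at the end.
- **Force guard:** one 8 N guard stop triggered during the descent, as the shim began to drag on both faces. I continued in slow steps from there.

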